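Load the magnetic stirrer and switch it on

TASK

Take the jar with the green cap and set it down gently, upright, on the white plate of the stirrer under the blue titration head, inside the blue ring. Then start the stirrer by pushing the green rocker switch over to ON (the upper half, with the white bar, pressed in) and let go. Leave the red heater switch off and do not move or tip the other two jars.

Things in the scene. Friction and masses are not known exactly. Their poses are not given: they have to be found in the camera images.
- sample_mid (a point): the jar to load, with a green cap and a white label: an amber glass screw-top jar, body 58 mm in diameter for the lowest 70 mm (narrowing to 46 mm at 78 mm), 50 mm cap, 95 mm tall overall, 0.25 kg or so. The point is at the jar's centre, 47.5 mm above its underside; z along the jar's axis.
- jar_blue_mid (a point): a look-alike jar with a blue cap, to be left alone; same size, same point at its centre.
- jar_white_mid (a point): a look-alike jar with a white cap, to be left alone; same size, same point at its centre.
- plate (a point): centre of the upper face of the stirrer's round white plate (120 mm across, 84 mm above the table), marked with a blue ring 90 mm across. Axes are those of the stirrer: x from its switch panel (the front) to its rear, y to its left, z up.
- stirrer: the fixed white stirrer, 240 mm long in x, 170 mm wide; origin under its centre, 40 mm in front of the plate's centre. Its 78 mm high deck ends 75 mm in front of the plate's centre; from there the grey switch panel falls forward at 35 degrees to a 22 mm high front lip, so its normal leans 35 degrees from vertical to the front.
- head (a point): middle of the underside of the fixed blue titration head, 80 by 80 by 40 mm, 211 mm above the plate and 15 mm to the rear of its centre, carried by a 14 mm upright rod 71 mm behind the plate's centre. Front and sides are open: a tool leaning back to the front or front corners by about 40 degrees can set the jar under it.
- stir_switch (a joint): angle of the green rocker switch (paddle 62 mm up the slope, 34 mm wide, on the left of the panel): -0.22 rad is off (upper half stands out), +0.22 is on (upper half pressed in, lying along the panel and 5 mm proud of it). Over-centre: a push of about 5 N at the white bar starts it, and past 0 it snaps over and stays.
- stir_switch_on (a point): the place to push: middle of the white bar on the face of the green rocker's upper half, 22 mm up-slope from its pivot; moves with the rocker, about 9.4 mm inward, square to the panel, from off to on. When off it lies 107 mm in front of, 40 mm left of and 11 mm under the plate point (stirrer's axes).
- heat_switch (a joint): angle of the red heater rocker, same make, on the right of the panel, 80 mm from the green one centre to centre: -0.22 rad is off (as it must stay), +0.22 on.
Things that resemble listed ones, but are neither listed nor needed, are in the scene too. What is shaped like the part that bears sample_mid but yellow is not meant.

How it is judged:
By the outcome, as a careful person would: the job done as asked, in the order asked, and still so for the second after the job is handed in, with the robot touching nothing.
It also fails if it takes over 43 s, if anything falls off the work surface, if the arm or the gripper's body presses on something with over 40 N, if the wrist force passes 120 N, or if a joint passes its speed limit or range.

ROBOT

A 7-joint arm with a two-finger parallel gripper is mounted at the origin on the work surface. World frame = base frame: x ahead of the robot, y to its left, z up, the work surface at z = 0. Lengths are in m, angles in degrees, forces in N, time in s.
With the tool pointing down it reaches from about 0.4 to 0.75 m from the base axis. Payload 19.5 kg.
Tool frame: the origin (TCP) lies midway between the tips of the shut fingers; the grasp point (between the pads) lies 19 mm behind it; z points along the fingers, y is the line along which they close (so a half turn about z gives the same grasp; the last joint's range is limited). The gripper opens to 85 mm and grips with 20 to 120 N. Pads are 22 mm wide; open, the fingers measure 114 mm over their backs; the gripper's body (76 mm by 85 mm) begins 54 mm behind the grasp point. The pads swing forward as they close: fully open they stand 13 mm farther back than shut.
Start: joints at [-76.874, 40.479, -1.581, 85.061, 1.261, 54.483, -4.326], TCP at [0.154, 0.554, 0.231] pointing down, gripper open.
Joint ranges: [-155.06, 155.06], [-18.47, 123.98], [-90, 86.84], [0, 140.48], [-83.41, 263.41], [0, 116], [-161.91, 161.91]. Speed limits (degrees/s): [108.29, 108.29, 147.25, 147.25, 172.46, 172.46, 172.46].

INTERFACE

Orientations are given as a 3x3 rotation matrix whose columns are the frame's x, y, z axes.
In Python, from station import state, get_image, hand_in gives the robot as it stands.
- The arm moves only by the tool send_rows, never from a script. Its argument "plan" is a list of rows, each a list of 7 numbers: the shift along the tool's x, y, z scaled (see below), then the turn, a rotation vector about the tool's x, y, z scaled (see below), then the closure, from -1 (fully open) to 1 (shut). A call has 1 to 10 rows; each row is the pose to reach, as a shift and turn from the pose commanded when the call began, along the tool's axes at that moment, turning the shorter way round; what a row does not reach only later rows make up. The controller multiplies each number of a shift by 500 mm and each number of a turn by 180 degrees. A row lasts 1/10 s, in which the tool goes at most 50 mm and 8.59 degrees, less where a joint would pass 70% of its speed; a pose out of reach is approached as far as the arm can. A call with a number of a shift or a turn outside -1 to 1 is refused whole. A call with a gripper value outside its range is refused whole. The fingers move at their own pace and stop on an object; "squeeze" is the grip in N (left out, the last holds). Time passes only in rows, so rows that repeat a pose let the fingers close. It gives the time, the measured TCP pose, the force, the opening and the grip force at its end, in the units of the state.
- state(): the state, without advancing time (a new reading comes with each control period).
- get_image(name): name is "scene" or "top"; returns a dict with "pixels" (400x640x3 uint8, red, green, blue), "vfov" (degrees; the focal length in pixels is half the picture's height over the tangent of half this angle, whatever the lens; pixels are square), "cx", "cy" (the principal point, pixels), "rvec" (rotation vector, rad) and "tvec" (3), from world to camera coordinates, as OpenCV has them. Camera axes: x right, y down, z forward; pixel columns grow to the right and rows downward; lengths in m; the calibration is good to about 2 mm. A picture is of the moment at which its call begins. There is no depth.
- hand_in(): hands the job in; it is judged then, once.
The state is a dict: "t": time; "joints": joint angles; "qvel": joint speeds; "tau": joint torques, N m; "position": TCP position; "tcp_rot": TCP orientation; "contact_force": force on the tool from outside, world axes, zero at the start; "wrist_torque": the same for the moment, N m; "grip_width": finger opening in m; "finger_force": force on a finger pad.
Only numpy, scipy, OpenCV 4.12 (cv2) and the standard library are available. Lean on these libraries where they do the work, as an engineer would, in place of code of your own. Each camera call takes 0.05 s, during which the arm holds its last target. There are 200 camera calls.

## Working session

There is one attempt and no reset: what is moved stays moved. The work goes in short steps, Python scripts to look and compute and a tool call to move; the robot and the scene stay as the last step left them, time stands still between calls to the robot, and variables do not carry over. Pictures are saved under pics/ and viewed, at most 10 in all, crops included, and the job is handed in when it is done.

Besides the shell and the picture viewer there is one more tool, called as name([rows], argument=value, ...), one row to a line, values as JSON. send_rows: Moves the arm, as the interface text tells. Its arguments: {"type":"object","properties":{"plan":{"type":"array","items":{"type":"array","items":{"type":"number","minimum":-1,"maximum":1}}},"squeeze":{"type":"number"}},"required":["plan"]}

```bash
mkdir -p pics; ls; python3 - <<'E'
from station import state,get_image
import cv2,numpy as np
for n in("scene","top"):
    d=get_image(n); cv2.imwrite(f"pics/{n}0.png",d["pixels"][:,:,::-1]); np.save(f"pics/{n}0.npy",d,allow_pickle=True)
    R=cv2.Rodrigues(np.array(d["rvec"]))[0]; print(n,d["vfov"],d["cx"],d["cy"],-R.T@np.array(d["tvec"]).ravel(),R.round(2).tolist(),[k for k in d])
print(state())
E
```

```text
pics
scene 51.80485684280096 317.94198800402177 197.5866498367462 [1.22228408 0.43326435 0.83420491] [[-0.48, 0.88, -0.02], [0.59, 0.31, -0.74], [-0.65, -0.37, -0.67]] ['pixels', 'vfov', 'cx', 'cy', 'rvec', 'tvec']
top 54.63999592909157 318.94166187784 201.5303722373501 [0.50282789 0.08890018 0.97983538] [[-0.02, -1.0, -0.01], [-1.0, 0.02, -0.07], [0.07, 0.0, -1.0]] ['pixels', 'vfov', 'cx', 'cy', 'rvec', 'tvec']
{'t': 0.1, 'joints': array([-76.8718458 ,  40.50990415,  -1.58154364,  85.08162406,
         1.2583295 ,  54.48212942,  -4.32522513]), 'qvel': array([ 0.01067318, -0.14753464, -0.08215667,  0.04367185,  0.01845657,
        0.03691239,  0.04539863]), 'tau': array([ 2.01847710e-03, -8.84260082e+01,  1.23724546e+00, -2.36445665e+01,
        1.71700108e-02,  5.06720055e-03,  3.35257232e-05]), 'position': array([0.15376376, 0.55381316, 0.23087929]), 'tcp_rot': array([[-9.63543224e-01,  2.67552594e-01, -2.55978636e-04],
       [ 2.67552717e-01,  9.63542754e-01, -9.50819144e-04],
       [-7.74776862e-06, -9.84643122e-04, -9.99999515e-01]]), 'contact_force': array([-0.56670668, -0.68936007,  0.60218448]), 'wrist_torque': array([-0.00581358,  0.06501119, -0.03937419]), 'finger_force': 0.0, 'grip_width': 0.08549544771847743}
```

View pics/scene0.png

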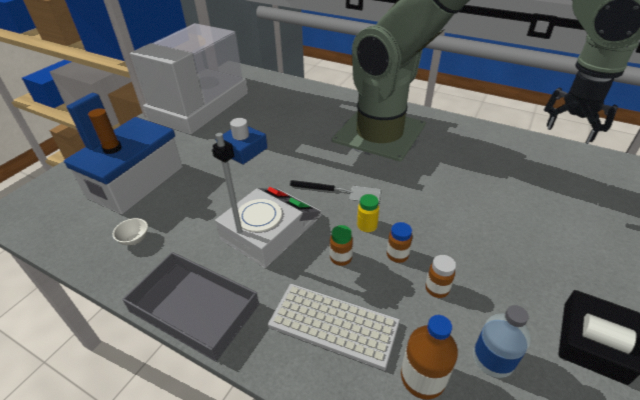

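View pics/top0.png

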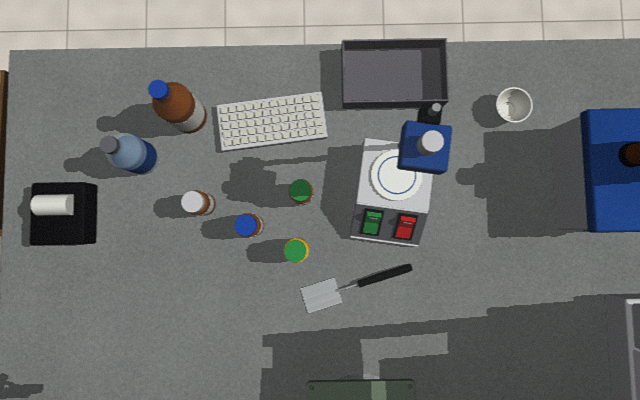

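Two things have green caps. One is at scene (341,245) / top (301,190) with an amber body and white label. The other is at scene (368,213) / top (296,250) with a yellow body. The amber one fits the description. I'll confirm with a crop and measure.

```bash
cat > h.py <<'E'
import numpy as np,cv2
from scipy.spatial.transform import Rotation as Ro
def load(n): return np.load(f"pics/{n}.npy",allow_pickle=True).item()
def cam(d):
    f=200/np.tan(np.radians(d["vfov"]/2)); R=cv2.Rodrigues(np.array(d["rvec"],float))[0]; return f,R,np.array(d["tvec"],float).ravel()
def ray(d,uv):
    f,R,t=cam(d); v=R.T@np.array([(uv[0]-d["cx"])/f,(uv[1]-d["cy"])/f,1]); return -R.T@t,v
def onz(d,uv,z):
    o,v=ray(d,uv); return o+v*(z-o[2])/v[2]
def tri(d1,a,d2,b):
    o1,v1=ray(d1,a);o2,v2=ray(d2,b); s=np.linalg.lstsq(np.c_[v1,-v2],o2-o1,rcond=None)[0]
    p,q=o1+v1*s[0],o2+v2*s[1]; return (p+q)/2,np.linalg.norm(p-q)
def proj(d,p):
    f,R,t=cam(d); c=R@np.array(p)+t; return np.array([f*c[0]/c[2]+d["cx"],f*c[1]/c[2]+d["cy"]])
def blobs(d,lo,hi,box,amin=25):
    x0,y0,x1,y1=box; h=cv2.cvtColor(d["pixels"][y0:y1,x0:x1],cv2.COLOR_RGB2HSV)
    m=cv2.inRange(h,np.array(lo),np.array(hi)); out=[]
    for c in cv2.findContours(m,cv2.RETR_EXTERNAL,cv2.CHAIN_APPROX_NONE)[0]:
        if cv2.contourArea(c)>amin:
            c=c+np.array([x0,y0]); (u,v),r=cv2.minEnclosingCircle(c); M=cv2.moments(c)
            out.append((cv2.contourArea(c),M["m10"]/M["m00"],M["m01"]/M["m00"],u,v,r,c))
    return out
E
python3 - <<'E'
from h import *
S,T=load("scene0"),load("top0")
for nm,d,box in(("T",T,(170,120,450,280)),("S",S,(200,170,470,310))):
  for col,lo,hi in(("green",(40,90,40),(85,255,255)),("blue",(100,120,40),(130,255,255)),("red",(172,120,80),(180,255,255))):
    for b in blobs(d,lo,hi,box): print(nm,col,np.round(b[:6],1), np.round(cv2.minAreaRect(b[6])[0]+cv2.minAreaRect(b[6])[1]+(cv2.minAreaRect(b[6])[2],),1))
a=cv2.resize(T["pixels"][130:270,170:450],None,fx=2.8,fy=2.8,interpolation=2)[:290]
a=cv2.resize(T["pixels"][130:260,280:450],(510,390),interpolation=cv2.INTER_CUBIC)
b=cv2.resize(S["pixels"][180:280,315:385],(273,390),interpolation=cv2.INTER_CUBIC)
cv2.imwrite("pics/c1.png",np.hstack([a,b])[:,:,::-1])
E
```

```text
T green [351.5 294.6 250.7 294.5 250.5  11.1] [294.8 250.8  20.5  21.2  45. ]
T green [295.  371.6 222.3 371.7 222.3  13.1] [371.9 222.5  15.7  22.6  13. ]
T green [335.  299.7 190.1 299.7 190.1  10.9] [299.5 190.   20.   21.   90. ]
T blue [349.5 245.1 224.8 245.  224.6  11.1] [245.2 224.6  21.5  21.5  26.6]
T blue [2074.   425.2  145.7  423.5  146.5   32.7] [424.6 146.1  49.3  47.5   6.5]
S green [276.  341.3 234.1 341.5 233.5  10.1] [341.5 234.   18.   19.   90. ]
S green [ 73.  296.7 202.7 298.5 202.5  10.1] [298.  203.5  20.1   5.4  26.6]
S green [224.5 368.7 201.8 368.5 202.    9.6] [368.6 201.7  18.   16.1  18.4]
S blue [275.5 401.  230.9 400.9 230.7  10.3] [400.8 230.9  20.1  17.9  26.6]
```

View pics/c1.png

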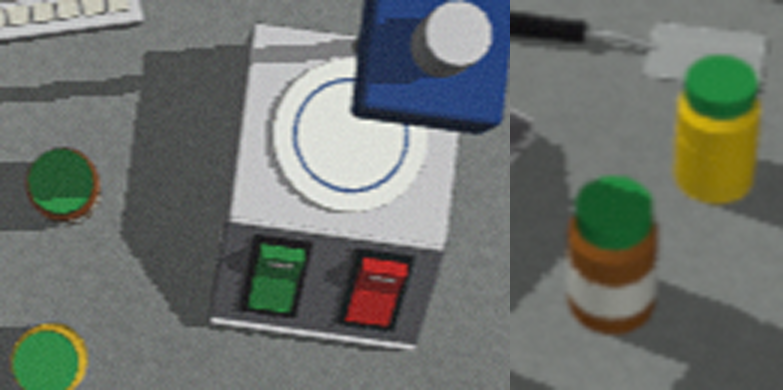

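The crop confirms it: the jar with amber body and white label is at top (300,190), and the yellow-bodied decoy is at (295,250). The stirrer's panel faces the robot, with green on the image left, and the ring is near top (397,175). Next I'll measure the poses.

```bash
python3 - <<'E'
from h import *
S,T=load("scene0"),load("top0")
for n,uv,uvS in(("sample",(299.7,190.1),(341.5,233)),("yellow",(294.5,250.5),None),("blue",(245,224.6),(400.9,230.7))):
    p=onz(T,uv,.095); print(n,p.round(4),"projS",proj(S,p).round(1),uvS)
# white jar cap
h=cv2.cvtColor(T["pixels"],cv2.COLOR_RGB2HSV)
for b in blobs(T,(0,0,150),(180,40,255),(170,180,215,220)): print("white",np.round(b[1:6],1),onz(T,b[3:5],.095).round(4))
# ring: bluish pixels inside plate area, not head
g=T["pixels"].astype(int); u,v=np.meshgrid(np.arange(640),np.arange(400))
m=(g[:,:,2]-g[:,:,0]>18)&(g.sum(2)>250)&(np.hypot(u-397,v-174.5)<26)&~((u>397)&(v<172))
P=np.c_[u[m],v[m]].astype(float); 
W=np.array([onz(T,p,.084)[:2] for p in P])
for k in range(4):
    A=np.c_[2*W,np.ones(len(W))]; s=np.linalg.lstsq(A,(W**2).sum(1),rcond=None)[0]; r=np.sqrt(s[2]+s[0]**2+s[1]**2)
    e=abs(np.hypot(*(W-s[:2]).T)-r); W=W[e<max(.003,2*np.median(e))]
print("ring",s[:2],r,len(W),np.std(np.hypot(*(W-s[:2]).T)))
c=s[:2]
# also scene view ring
g=S["pixels"].astype(int)
pc=proj(S,[*c,.084]); print("plate in S",pc)
m=(g[:,:,2]-g[:,:,0]>12)&(np.hypot(u-pc[0],v-pc[1])<26)&(g.sum(2)>250)
W=np.array([onz(S,p,.084)[:2] for p in np.c_[u[m],v[m]].astype(float)])
if len(W)>10:
  for k in range(4):
    A=np.c_[2*W,np.ones(len(W))]; s=np.linalg.lstsq(A,(W**2).sum(1),rcond=None)[0]; r=np.sqrt(s[2]+s[0]**2+s[1]**2)
    e=abs(np.hypot(*(W-s[:2]).T)-r); W=W[e<max(.003,2*np.median(e))]
  print("ringS",s[:2],r,len(W))
# front lip: bright row in columns, z=.022
q=[]
for uu in range(354,416):
    col=cv2.cvtColor(T["pixels"],cv2.COLOR_RGB2GRAY)[228:252,uu].astype(int); d=col; i=d.argmax()
    q.append(onz(T,(uu,228+i),.022)[:2])
q=np.array(q); l=cv2.fitLine(q.astype(np.float32),cv2.DIST_HUBER,0,1e-4,1e-4).ravel()
y=-l[:2] if l[1]<0 else l[:2]; print("stir y axis",y,"yaw",np.degrees(np.arctan2(-y[0],y[1])),"lip dist",(q.mean(0)-c)@np.array([y[1],-y[0]]))
# switches (z approx .065)
gs=[b for b in blobs(T,(40,90,40),(85,255,255),(350,200,390,245))][0]; 
rs=[b for b in blobs(T,(170,120,80),(180,255,255),(390,200,425,245))+blobs(T,(0,120,80),(6,255,255),(390,200,425,245))]
print(gs[1:3],[r[:3] for r in rs])
for r in rs:
    d=onz(T,gs[1:3],.06)[:2]-onz(T,r[1:3],.06)[:2]; print(np.degrees(np.arctan2(-d[0],d[1])),np.hypot(*d))
# white bar on green
b=cv2.cvtColor(T["pixels"],cv2.COLOR_RGB2HSV)[205:232,360:386]
print("bar:",[(x+360,yy+205) for yy,x in np.argwhere((b[:,:,1]<110)&(b[:,:,2]>100))][:30])
E
```

```text
sample [0.5899 0.1366 0.095 ] projS [341.7 231.7] (341.5, 233)
yellow [0.4523 0.1501 0.095 ] projS [369.2 199.9] None
blue [0.5128 0.2625 0.095 ] projS [401.5 228.7] (400.9, 230.7)
white [191.7 201.1 191.6 201.5  10.9] [0.5676 0.3849 0.095 ]
ring [ 0.62355896 -0.08823508] 0.043286238229214194 140 0.0010788115288449317
plate in S [258.99952942 213.89159818]
ringS [ 0.62278344 -0.09038333] 0.0437296399532251 99
stir y axis [0.15117949 0.9885063 ] yaw -8.695286 lip dist -0.1567537649821165
(371.59887005649716, 222.26779661016948) [(268.5, 405.0856610800745, 226.90068280571072)]
-8.772042706656588 0.07989122791311767
bar: [(np.int64(366), np.int64(205)), (np.int64(367), np.int64(205)), (np.int64(368), np.int64(205)), (np.int64(369), np.int64(205)), (np.int64(370), np.int64(205)), (np.int64(371), np.int64(205)), (np.int64(372), np.int64(205)), (np.int64(373), np.int64(205)), (np.int64(374), np.int64(205)), (np.int64(375), np.int64(205)), (np.int64(376), np.int64(205)), (np.int64(377), np.int64(205)), (np.int64(378), np.int64(205)), (np.int64(379), np.int64(205)), (np.int64(380), np.int64(205)), (np.int64(381), np.int64(205)), (np.int64(382), np.int64(205)), (np.int64(383), np.int64(205)), (np.int64(384), np.int64(205)), (np.int64(385), np.int64(205)), (np.int64(373), np.int64(206)), (np.int64(374), np.int64(206)), (np.int64(375), np.int64(206)), (np.int64(376), np.int64(206)), (np.int64(377), np.int64(206)), (np.int64(378), np.int64(206)), (np.int64(379), np.int64(206)), (np.int64(380), np.int64(206)), (np.int64(381), np.int64(206)), (np.int64(382), np.int64(206))]
```

```bash
cat >> h.py <<'E'
def tool(psi,tilt):
    p,t=np.radians([psi,tilt]); z=np.array([np.sin(t)*np.cos(p),np.sin(t)*np.sin(p),-np.cos(t)]); y=np.array([-np.sin(p),np.cos(p),0]); return np.c_[np.cross(y,z),y,z]
def step(s,P,R):
    R0=np.array(s["tcp_rot"]); d=R0.T@(np.array(P)-s["position"])/.5; r=Ro.from_matrix(R0.T@R).as_rotvec(degrees=True)/180
    print("row",np.r_[d,r].round(4).tolist())
def show(s): print("t",round(s["t"],2),"p",s["position"].round(4),"F",np.round(s["contact_force"],1),"w",round(s["grip_width"],4),"ff",round(s["finger_force"],1),"z",s["tcp_rot"][:,2].round(3),"y",s["tcp_rot"][:,1].round(3),"q",s["joints"].round(0))
JAR=np.array([.591,.137,0]); PLATE=np.array([.6232,-.0893,.084]); YAW=-8.7
E
python3 - <<'E'
from h import *; from station import state
R=tool(35,42); A=JAR+[0,0,.060]
s=state(); P=A+R[:,2]*(.022-.2); print(P); P[2]=.25; step(s,P,R)
E
```

```text
[0.49343469 0.06868404 0.19227978]
row [-0.9142, -0.7532, -0.0375, -0.103, -0.2179, -0.2676]
```

send_rows([
  [-0.914,-0.753,-0.04,-0.103,-0.218,-0.268,-1],
  [-0.914,-0.753,-0.04,-0.103,-0.218,-0.268,-1],
  [-0.914,-0.753,-0.04,-0.103,-0.218,-0.268,-1],
  [-0.914,-0.753,-0.04,-0.103,-0.218,-0.268,-1],
  [-0.914,-0.753,-0.04,-0.103,-0.218,-0.268,-1],
  [-0.914,-0.753,-0.04,-0.103,-0.218,-0.268,-1],
  [-0.914,-0.753,-0.04,-0.103,-0.218,-0.268,-1],
  [-0.914,-0.753,-0.04,-0.103,-0.218,-0.268,-1],
  [-0.914,-0.753,-0.04,-0.103,-0.218,-0.268,-1],
  [-0.914,-0.753,-0.04,-0.103,-0.218,-0.268,-1],
], squeeze=40)

```text
t: 1.1
position: [0.3855, 0.2736, 0.3307]
tcp_rot: [[-0.698, -0.532, 0.478], [-0.423, 0.846, 0.324], [-0.578, 0.024, -0.816]]
contact_force: [-0.3, 0.1, -0.5]
grip_width: 0.0852
finger_force: 0.0
```

send_rows([
  [0,0,0,0,0,0,-1],
  [0,0,0,0,0,0,-1],
])

```text
t: 1.3
position: [0.3852, 0.274, 0.3297]
tcp_rot: [[-0.7, -0.53, 0.477], [-0.422, 0.847, 0.323], [-0.576, 0.025, -0.817]]
contact_force: [0.4, -0.1, 0.1]
grip_width: 0.0853
finger_force: 0.0
```

```bash
python3 - <<'E'
from h import *; from station import state
R=tool(35,42); A=JAR+[0,0,.060]
s=state(); show(s); step(s,A+R[:,2]*(.022-.13),R); print(R.T@s["tcp_rot"])
E
```

```text
t 1.3 p [0.3852 0.274  0.3297] F [ 0.4 -0.1  0.1] w 0.0853 ff 0.0 z [ 0.477  0.323 -0.817] y [-0.53   0.847  0.025] q [-53.  14.  14. 131.  73.   0.   9.]
row [0.1633, -0.4674, 0.3345, -0.0041, -0.0377, -0.0178]
[[ 0.99142658 -0.05492163  0.11856198]
 [ 0.05643764  0.99836126 -0.00946464]
 [-0.11784788  0.01607486  0.99290154]]
```

```bash
cat > fk.py <<'E'
from h import *
import itertools
from station import state
s=state()
Q=[np.array([-76.8718458,40.50990415,-1.58154364,85.08162406,1.2583295,54.48212942,-4.32522513]),s["joints"]]
P=[np.array([.15376376,.55381316,.23087929]),s["position"]]
RR=[np.array([[-9.63543224e-01,2.67552594e-01,-2.55978636e-04],[2.67552717e-01,9.63542754e-01,-9.50819144e-04],[0,-9.84643122e-04,-1]]),s["tcp_rot"]]
def rots(q,sg):
    R=np.eye(3);o=[]
    for i in range(7):
        R=R@Ro.from_euler("zyzyzyz"[i],sg[i]*q[i],degrees=True).as_matrix(); o.append(R)
    return o
if __name__=="__main__":
    res=[]
    for sg in itertools.product([1,-1],repeat=7):
        M=[rots(q,sg)[-1].T@R for q,R in zip(Q,RR)]  # constant tool matrix if right
        res.append((np.abs(M[0]-M[1]).max(),sg,M[0].round(2).tolist()))
    for r in sorted(res,key=lambda r:r[0])[:4]: print(r)
E
python3 fk.py
```

```text
(np.float64(7.74782436830291e-06), (-1, 1, -1, 1, -1, 1, -1), [[0.0, -1.0, -0.0], [1.0, 0.0, 0.0], [-0.0, -0.0, 1.0]])
(np.float64(0.2998886232075536), (1, 1, -1, -1, -1, -1, 1), [[0.17, 0.08, -0.98], [-0.86, 0.49, -0.11], [0.47, 0.87, 0.16]])
(np.float64(0.35611758815474304), (-1, 1, 1, 1, -1, 1, 1), [[-0.11, -0.99, -0.0], [0.99, -0.11, 0.04], [-0.04, 0.0, 1.0]])
(np.float64(0.3685619542718631), (-1, 1, 1, 1, -1, 1, -1), [[0.04, -1.0, 0.0], [1.0, 0.04, 0.04], [-0.04, 0.0, 1.0]])
```

```bash
cat > ik.py <<'E'
from fk import *
from scipy.optimize import lsq_linear,least_squares
SG=(-1,1,-1,1,-1,1,-1); C=np.array([[0,-1,0],[1,0,0],[0,0,1.]])
A=[];b=[]
for q,p in zip(Q,P):
    o=rots(q,SG); A.append(np.c_[[0,0,1],o[1]@[0,0,1],o[3]@[0,0,1],o[5]@[0,0,1]]); b.append(p)
L,rs,_,_=np.linalg.lstsq(np.vstack(A),np.hstack(b),rcond=None)
def fk(q):
    o=rots(q,SG); return L@np.array([[0,0,1],o[1][:,2],o[3][:,2],o[5][:,2]]),o[6]@C
LO=np.array([-155.06,-18.47,-90,0,-83.41,0,-161.91]);HI=np.array([155.06,123.98,86.84,140.48,263.41,116,161.91])
def ik(p,R,q0,w=.002):
    f=lambda q:np.r_[(fk(q)[0]-p)*10,Ro.from_matrix(R.T@fk(q)[1]).as_rotvec()*3,w*(q-q0)/57]
    r=least_squares(f,np.clip(q0,LO+.1,HI-.1),bounds=(LO,HI)); pp,Rr=fk(r.x)
    return r.x,np.linalg.norm(pp-p)*1000,np.degrees(np.linalg.norm(Ro.from_matrix(R.T@Rr).as_rotvec()))
E
python3 - <<'E'
from ik import *
print(L,rs)
rng=np.random.default_rng(0)
def tryall(name,A,psis,tilts):
  for psi in psis:
    for t in tilts:
      R=tool(psi,t);p=A+R[:,2]*.022; ok=[]
      for fl in (0,1):
       for R2 in (R,R@np.diag([-1,-1,1])):
        for k in range(3):
          q0=np.array([-psi*.5,50,rng.uniform(-60,60),110,[20,160][fl],30,rng.uniform(-90,90)])
          q,e,a=ik(p,R2,q0,.0005)
          if e<1.5 and a<1.5: ok.append(q.round(0))
      print(name,psi,t,len(ok),*[list(map(int,o)) for o in ok[:4]])
tryall("pick",JAR+[0,0,.06],(-20,15,40),(20,40))
tryall("place",PLATE+[0,0,.06],(-45,-9,25),(40,))
E
```

```text
[0.34391653 0.50276414 0.30145635 0.31637667] [0.00194794]
pick -20 20 7 [-22, 57, 6, 103, 59, 9, -7] [-3, 61, -30, 103, 89, 37, -27] [-28, 58, 16, 103, -2, 5, 51] [-34, 60, 27, 103, -65, 11, -69]
pick -20 40 8 [-12, 64, -24, 115, 123, 54, -68] [-15, 63, -19, 115, 123, 51, 109] [-4, 69, -40, 115, 121, 68, -59] [-26, 61, -1, 115, 130, 38, -85]
pick 15 20 7 [10, 64, -44, 107, 101, 35, 5] [-4, 57, -14, 107, 107, 11, -10] [-11, 56, -3, 107, 153, 3, -60] [9, 63, -40, 107, 101, 32, 3]
pick 15 40 8 [22, 83, -67, 123, 140, 71, -13] [15, 72, -48, 123, 147, 58, -32] [14, 72, -48, 123, 147, 57, -33] [15, 72, -48, 123, 147, 58, -32]
pick 40 20 9 [0, 57, -15, 104, 30, 3, 94] [1, 58, -16, 104, 40, 3, 84] [6, 59, -25, 104, 78, 10, 49] [-4, 57, -7, 104, -63, 5, 5]
pick 40 40 10 [29, 79, -60, 118, 142, 39, 10] [28, 76, -56, 118, 146, 36, 4] [27, 76, -55, 118, 146, 36, 3] [35, 97, -86, 118, 127, 62, -141]
place -45 40 11 [11, 55, -29, 110, 106, 52, -52] [18, 60, -43, 110, 107, 65, -48] [10, 55, -27, 110, 106, 51, -53] [5, 53, -19, 110, 105, 45, 125]
place -9 40 10 [31, 57, -41, 119, 138, 43, -36] [41, 70, -68, 119, 128, 63, -13] [32, 58, -43, 119, 137, 44, -34] [23, 53, -26, 119, 149, 36, 128]
place 25 40 9 [46, 61, -48, 111, 138, 14, 7] [49, 64, -54, 111, 125, 19, 22] [54, 72, -69, 111, 113, 33, 40] [44, 59, -43, 111, 151, 11, -8]
```

```bash
python3 - <<'E'
from h import *; from station import state
s=state(); np.save("s1.npy",s,allow_pickle=True)
for psi in(0,-40): step(s,[.50,.0,.33],tool(psi,35))
E
```

```text
row [0.0699, -0.5862, -0.0677, 0.1086, -0.0013, 0.1412]
row [0.0699, -0.5862, -0.0677, 0.2356, -0.0042, 0.3236]
```

send_rows([
  [0.07,-0.586,-0.068,0.236,-0.004,0.324,-1],
  [0.07,-0.586,-0.068,0.236,-0.004,0.324,-1],
  [0.07,-0.586,-0.068,0.236,-0.004,0.324,-1],
  [0.07,-0.586,-0.068,0.236,-0.004,0.324,-1],
  [0.07,-0.586,-0.068,0.236,-0.004,0.324,-1],
  [0.07,-0.586,-0.068,0.236,-0.004,0.324,-1],
  [0.07,-0.586,-0.068,0.236,-0.004,0.324,-1],
  [0.07,-0.586,-0.068,0.236,-0.004,0.324,-1],
  [0.07,-0.586,-0.068,0.236,-0.004,0.324,-1],
  [0.07,-0.586,-0.068,0.236,-0.004,0.324,-1],
])

```text
t: 2.3
position: [0.5004, 0.0031, 0.3296]
tcp_rot: [[-0.63, 0.641, 0.44], [0.524, 0.768, -0.368], [-0.574, -0.002, -0.819]]
contact_force: [-0.1, -0.8, 0.5]
grip_width: 0.0851
finger_force: 0.0
```

```bash
python3 - <<'E'
from h import *; from station import state
s=state(); show(s); np.save("s2.npy",s,allow_pickle=True); step(s,[.50,.0,.33],tool(-40,35))
import fk
SG=(-1,1,-1,1,-1,1,-1)
s1=np.load("s1.npy",allow_pickle=True).item()
Q=[fk.Q[0],s1["joints"],s["joints"]];P=[fk.P[0],s1["position"],s["position"]]
A=[];b=[]
for q,p in zip(Q,P):
    o=fk.rots(q,SG); A.append(np.c_[[0,0,1],o[1][:,2],o[3][:,2],o[5][:,2],o[1][:,0],o[3][:,0],o[5][:,0],o[0][:,0]]); b.append(p)
A=np.vstack(A)
for n in (4,6,7,8):
    x,r,_,_=np.linalg.lstsq(A[:,:n],np.hstack(b),rcond=None); print(n,x.round(4),np.abs(A[:,:n]@x-np.hstack(b)).max())
E
```

```text
t 2.3 p [0.5004 0.0031 0.3296] F [-0.1 -0.8  0.5] w 0.0851 ff 0.0 z [ 0.44  -0.368 -0.819] y [ 0.641  0.768 -0.002] q [-39.  23.  24. 117.  44.  29.  -4.]
row [-0.0031, -0.0053, 0.0013, 0.0001, 0.0, 0.001]
4 [0.3773 0.4875 0.3053 0.3344] 0.03372969805891557
6 [-0.7159  1.0475 -0.0987  0.4693 -0.3462 -0.4127] 0.01918591033405667
7 [-0.5279  0.9594 -0.0218  0.4392 -0.2804 -0.3341  0.0097] 0.02112514231934598
8 [-0.9002  1.1238 -0.1089  0.4324 -0.2706 -0.5731 -0.0128 -0.2087] 0.019833761078029893
```

```bash
python3 - <<'E'
from h import *
import fk
SG=(-1,1,-1,1,-1,1,-1)
s1,s=[np.load(f"s{i}.npy",allow_pickle=True).item() for i in(1,2)]
Q=[fk.Q[0],s1["joints"],s["joints"]];P=[fk.P[0],s1["position"],s["position"]]
A=[]
for q in Q:
    o=fk.rots(q,SG); A.append(np.c_[[0,0,1],o[1][:,2],o[3][:,2],o[5][:,2],o[1][:,0],o[3][:,0],o[1][:,1],o[3][:,1],o[5][:,0],o[5][:,1]])
A=np.vstack(A);b=np.hstack(P)
for n,c in {"y1":[0,1,2,3,6],"y2":[0,1,2,3,6,7],"x3y3":[0,1,2,3,8],"y3":[0,1,2,3,9],"elb":[0,1,2,3,4,5,6],"wr":[0,1,2,3,6,7,8],"all":range(10)}.items():
    c=list(c);M=A[:,c];x=np.linalg.solve(M.T@M+1e-6*np.eye(len(c)),M.T@b); print(n,x.round(4),np.abs(M@x-b).max().round(4))
E
```

```text
y1 [ 0.301   0.5269  0.2816  0.3064 -0.0331] 0.0044
y2 [ 0.3127  0.5215  0.2895  0.3095 -0.0105 -0.0214] 0.0001
x3y3 [0.3061 0.5526 0.3054 0.318  0.0345] 0.0308
y3 [ 0.345   0.4605  0.3253  0.2705 -0.0376] 0.0205
elb [ 0.1431  0.6141  0.2257  0.333  -0.0564 -0.0591 -0.0292] 0.0016
wr [ 3.130e-01  5.212e-01  2.896e-01  3.095e-01 -1.030e-02 -2.160e-02
 -2.000e-04] 0.0001
all [ 0.2238  0.5514  0.213   0.3447 -0.0127 -0.0605  0.0011 -0.06   -0.0175
  0.0286] 0.0
```

```bash
python3 - <<'E'
s=open("ik.py").read()
i=s.index("A=[]");j=s.index("def fk")
s=s[:i]+"L=np.array([.3127,.5215,.2895,.3095,-.0105,-.0214])\n"+s[j:]
s=s.replace("o[5][:,2]])","o[5][:,2],o[1][:,1],o[3][:,1]])")
s+='''
def path(q,wps,n=8):
    """wps: (p,psi,tilt) ; start (p,R) from q; returns q"""
    for p1,psi,t in wps:
        p0,R0=fk(q);R1=tool(psi,t); rv=Ro.from_matrix(R0.T@R1).as_rotvec(); em=0;am=0;q6=[]; dm=0
        for k in range(1,n+1):
            qo=q; q,e,a=ik(p0+(p1-p0)*k/n,R0@Ro.from_rotvec(rv*k/n).as_matrix(),q); em=max(e,em);am=max(a,am);q6.append(q[5]);dm=max(dm,abs(q-qo).max())
        print(psi,t,"err",round(em,1),round(am,1),"q6min",round(min(q6)),"step",round(dm),q.round(0).astype(int).tolist())
    return q
'''
open("ik.py","w").write(s)
E
cat > t.py <<'E'
from ik import *
q0=state()["joints"]; p,R=fk(q0); print(np.abs(p-state()["position"]).max())
def A(base,h,psi,t,back,up=0): return base+[0,0,h+up]+tool(psi,t)[:,2]*(.022-back)
for pk,pl,t in((-40,-40,40),(-5,-40,40),(20,-9,40),(35,-9,40),(20,-40,40),(35,-40,40)):
    print("==",pk,pl,t)
    q=path(q0,[(A(JAR,.06,pk,t,.13),pk,t),(A(JAR,.06,pk,t,0),pk,t),(A(JAR,.06,pk,t,0,.12),pk,t),(A(PLATE+[-.15,0,0],.06,pl,t,0,.03),pl,t),(A(PLATE,.06,pl,t,0,.02),pl,t),(A(PLATE,.06,pl,t,0),pl,t)])
E
python3 t.py
```

```text
8.359092202388316e-05
== -40 -40 40
-40 40 err 0.0 0.0 q6min 16 step 6 [-60, 55, 35, 112, 46, 16, -34]
-40 40 err 0.0 0.0 q6min 1 step 43 [-50, 67, 33, 108, 90, 9, -78]
-40 40 err 0.0 0.0 q6min 11 step 8 [-43, 50, 18, 106, 65, 27, -42]
-40 40 err 1.5 0.3 q6min 20 step 93 [26, 70, -90, 140, 95, 110, -62]
-40 40 err 0.0 0.0 q6min 101 step 5 [28, 74, -85, 112, 111, 101, -31]
-40 40 err 0.0 0.0 q6min 101 step 0 [28, 76, -84, 112, 113, 101, -32]
== -5 -40 40
-5 40 err 0.0 0.0 q6min 10 step 36 [-26, 47, -10, 137, 139, 47, -85]
-5 40 err 0.0 0.0 q6min 47 step 2 [-20, 61, -9, 123, 146, 47, -83]
-5 40 err 0.0 0.0 q6min 30 step 2 [-24, 45, -2, 122, 137, 30, -75]
-40 40 err 1.5 0.3 q6min 33 step 75 [26, 70, -90, 140, 95, 110, -62]
-40 40 err 0.0 0.0 q6min 101 step 5 [28, 74, -85, 112, 111, 101, -31]
-40 40 err 0.0 0.0 q6min 101 step 0 [28, 76, -84, 112, 113, 101, -32]
== 20 -9 40
20 40 err 0.0 0.0 q6min 14 step 34 [8, 51, -41, 140, 150, 52, -50]
20 40 err 0.0 0.0 q6min 50 step 2 [5, 65, -36, 125, 154, 50, -45]
20 40 err 0.0 0.0 q6min 34 step 2 [5, 48, -35, 123, 144, 34, -42]
-9 40 err 19.6 3.6 
[... 737 characters left out ...]
45]
20 40 err 0.0 0.0 q6min 34 step 2 [5, 48, -35, 123, 144, 34, -42]
-40 40 err 1.5 0.3 q6min 40 step 33 [26, 70, -90, 140, 95, 110, -62]
-40 40 err 0.0 0.0 q6min 101 step 5 [28, 74, -85, 112, 111, 101, -31]
-40 40 err 0.0 0.0 q6min 101 step 0 [28, 76, -84, 112, 113, 101, -32]
== 35 -40 40
35 40 err 0.0 0.0 q6min 16 step 41 [15, 49, -32, 135, 177, 34, -51]
35 40 err 0.0 0.0 q6min 35 step 2 [7, 63, -28, 122, 175, 36, -49]
35 40 err 0.0 0.0 q6min 20 step 2 [8, 47, -30, 120, 171, 20, -52]
-40 40 err 3.2 0.6 q6min 29 step 57 [26, 70, -90, 140, 95, 110, -62]
-40 40 err 0.0 0.0 q6min 101 step 5 [28, 74, -85, 112, 111, 101, -31]
-40 40 err 0.0 0.0 q6min 101 step 0 [28, 76, -84, 112, 113, 101, -32]
```

```bash
cat > t.py <<'E'
from ik import *
q0=state()["joints"]
def A(base,h,psi,t,back,up=0): return base+[0,0,h+up]+tool(psi,t)[:,2]*(.022-back)
for pk,pl,t in((28,-9,40),(28,10,40),(28,-25,40)):
    print("==",pk,pl,t)
    q=path(q0,[(A(JAR,.06,pk,t,.11),pk,t),(A(JAR,.06,pk,t,0),pk,t),(A(JAR,.06,pk,t,0,.12),pk,t),(A((JAR+PLATE*[1,1,0])/2,.06,(pk+pl)/2,t,0,.114),(pk+pl)/2,t),(A(PLATE,.06,pl,t,0,.03),pl,t),(A(PLATE,.06,pl,t,0),pl,t)])
step(state(),A(JAR,.06,28,40,.11),tool(28,40)); print(A(JAR,.06,28,40,.11))
E
python3 t.py
```

```text
== 28 -9 40
28 40 err 0.0 0.0 q6min 16 step 40 [7, 51, -27, 136, 172, 42, -58]
28 40 err 0.0 0.0 q6min 42 step 2 [3, 62, -25, 124, 172, 42, -56]
28 40 err 0.0 0.0 q6min 25 step 2 [3, 46, -25, 122, 167, 25, -57]
9.5 40 err 0.0 0.0 q6min 26 step 1 [8, 46, -21, 124, 161, 30, -62]
-9 40 err 0.0 0.0 q6min 29 step 1 [12, 46, -14, 120, 153, 29, -65]
-9 40 err 0.0 0.0 q6min 29 step 1 [12, 50, -16, 121, 155, 33, -66]
== 28 10 40
28 40 err 0.0 0.0 q6min 16 step 40 [7, 51, -27, 136, 172, 42, -58]
28 40 err 0.0 0.0 q6min 42 step 2 [3, 62, -25, 124, 172, 42, -56]
28 40 err 0.0 0.0 q6min 25 step 2 [3, 46, -25, 122, 167, 25, -57]
19.0 40 err 0.0 0.0 q6min 25 step 1 [15, 47, -25, 122, 171, 25, -58]
10 40 err 0.0 0.0 q6min 20 step 1 [25, 48, -24, 117, 173, 20, -58]
10 40 err 0.0 0.0 q6min 21 step 1 [25, 51, -24, 118, 174, 25, -58]
== 28 -25 40
28 40 err 0.0 0.0 q6min 16 step 40 [7, 51, -27, 136, 172, 42, -58]
28 40 err 0.0 0.0 q6min 42 step 2 [3, 62, -25, 124, 172, 42, -56]
28 40 err 0.0 0.0 q6min 25 step 2 [3, 46, -25, 122, 167, 25, -57]
1.5 40 err 0.0 0.0 q6min 27 step 2 [3, 46, -17, 124, 153, 33, -65]
-25 40 err 0.0 0.0 q6min 29 step 3 [0, 46, -5, 118, 134, 29, -68]
-25 40 err 0.0 0.0 q6min 30 step 1 [2, 50, -8, 119, 137, 34, -71]
row [0.2933, 0.2175, 0.2879, -0.2298, -0.0247, -0.2988]
[0.5410558  0.1104442  0.12741191]
```

```bash
cat > t.py <<'E'
from ik import *
q0=state()["joints"]
def A(base,h,psi,t,back,up=0): return base+[0,0,h+up]+tool(psi,t)[:,2]*(.022-back)
for p in ([.5,.07,.28],[.53,.07,.28],[.55,.08,.32]):
    path(q0,[(np.array(p),28,40),(A(JAR,.06,28,40,.11),28,40)],12); step(state(),p,tool(28,40))
E
python3 t.py
```

```text
28 40 err 0.0 0.0 q6min 7 step 25 [24, 28, -40, 133, 163, 14, -51]
28 40 err 0.0 0.0 q6min 17 step 3 [11, 52, -35, 136, 163, 43, -48]
row [0.1276, 0.1023, 0.0317, -0.2298, -0.0247, -0.2988]
28 40 err 0.0 0.0 q6min 2 step 38 [23, 30, -40, 128, 156, 11, -43]
28 40 err 0.0 0.0 q6min 14 step 3 [13, 53, -39, 136, 159, 44, -44]
row [0.0898, 0.1408, 0.0581, -0.2298, -0.0247, -0.2988]
28 40 err 0.0 0.0 q6min 0 step 30 [19, 25, -33, 121, 132, 0, -21]
28 40 err 0.0 0.0 q6min 5 step 5 [18, 56, -50, 136, 149, 47, -32]
row [0.0292, 0.1816, 0.0027, -0.2298, -0.0247, -0.2988]
```

```bash
sed -i 's/^for p in .*/for p in ([.49,.05,.21],[.47,.04,.22]):/' t.py; python3 t.py
```

```text
28 40 err 1.5 0.3 q6min 10 step 45 [41, 59, -90, 140, 113, 58, 1]
28 40 err 0.0 0.0 q6min 59 step 1 [28, 72, -83, 136, 125, 68, -2]
row [0.1995, 0.059, 0.1523, -0.2298, -0.0247, -0.2988]
28 40 err 7.0 1.4 q6min 10 step 73 [44, 56, -90, 140, 111, 53, 3]
28 40 err 0.0 0.0 q6min 55 step 2 [28, 72, -82, 136, 125, 68, -2]
row [0.2028, 0.018, 0.1257, -0.2298, -0.0247, -0.2988]
```

send_rows([
  [0.194,0.148,0.134,-0.23,-0.025,-0.299,-1],
  [0.194,0.148,0.134,-0.23,-0.025,-0.299,-1],
  [0.194,0.148,0.134,-0.23,-0.025,-0.299,-1],
  [0.194,0.148,0.134,-0.23,-0.025,-0.299,-1],
  [0.194,0.148,0.134,-0.23,-0.025,-0.299,-1],
  [0.194,0.148,0.134,-0.23,-0.025,-0.299,-1],
  [0.194,0.148,0.134,-0.23,-0.025,-0.299,-1],
  [0.194,0.148,0.134,-0.23,-0.025,-0.299,-1],
  [0.194,0.148,0.134,-0.23,-0.025,-0.299,-1],
  [0.194,0.148,0.134,-0.23,-0.025,-0.299,-1],
])

```text
t: 3.3
position: [0.5152, 0.084, 0.2188]
tcp_rot: [[-0.779, -0.204, 0.593], [-0.18, 0.978, 0.101], [-0.601, -0.029, -0.799]]
contact_force: [0.8, 0.7, -1.1]
grip_width: 0.0856
finger_force: 0.0
```

```bash
cat > t2.py <<'E'
from ik import *
s=state(); show(s)
def A(base,h,psi,t,back,up=0): return base+[0,0,h+up]+tool(psi,t)[:,2]*(.022-back)
P=A(JAR,.06,28,40,.11); print(P); step(s,P,tool(28,40)); path(s["joints"],[(P,28,40),(A(JAR,.06,28,40,0),28,40)],12)
E
python3 t2.py
```

```text
t 3.3 p [0.5152 0.084  0.2188] F [ 0.8  0.7 -1.1] w 0.0856 ff 0.0 z [ 0.593  0.101 -0.799] y [-0.204  0.978 -0.029] q [ -6.  33. -15. 137. 155.  28. -67.]
[0.5410558  0.1104442  0.12741191]
row [0.0601, 0.0463, 0.1821, -0.0631, -0.018, -0.0648]
28 40 err 0.0 0.0 q6min 30 step 2 [5, 50, -23, 136, 176, 42, -63]
28 40 err 0.0 0.0 q6min 41 step 1 [1, 62, -21, 124, 176, 41, -61]
```

Past the wrist singularity and on the right branch. Next is the pregrasp.

send_rows([
  [0.01,0.01,0.03,-0.063,-0.018,-0.065,-1],
  [0.01,0.01,0.03,-0.063,-0.018,-0.065,-1],
  [0.06,0.046,0.182,-0.063,-0.018,-0.065,-1],
  [0.06,0.046,0.182,-0.063,-0.018,-0.065,-1],
  [0.06,0.046,0.182,-0.063,-0.018,-0.065,-1],
  [0.06,0.046,0.182,-0.063,-0.018,-0.065,-1],
  [0.06,0.046,0.182,-0.063,-0.018,-0.065,-1],
])

```text
t: 4.0
position: [0.5424, 0.1092, 0.1291]
tcp_rot: [[-0.677, -0.464, 0.571], [-0.356, 0.886, 0.297], [-0.644, -0.002, -0.765]]
contact_force: [-1.0, -0.9, 0.8]
grip_width: 0.0849
finger_force: 0.0
```

```bash
python3 t2.py; python3 - <<'E'
from h import *; from station import *
s=state(); R=tool(28,40)
step(s,JAR+[0,0,.06]+R[:,2]*.022,R)
d=get_image("scene"); T=get_image("top")
P=[JAR+[0,0,.095]]
a=cv2.resize(d["pixels"][150:310,270:480],(525,400),interpolation=cv2.INTER_CUBIC)
b=cv2.resize(T["pixels"][150:270,220:300+0],(267,400),interpolation=cv2.INTER_CUBIC)
cv2.imwrite("pics/c2.png",np.hstack([a,b])[:,:,::-1])
E
```

```text
t 4.0 p [0.5424 0.1092 0.1291] F [-1.  -0.9  0.8] w 0.0849 ff 0.0 z [ 0.571  0.297 -0.765] y [-0.464  0.886 -0.002] q [  5.  50. -23. 136. 176.  42. -62.]
[0.5410558  0.1104442  0.12741191]
row [0.0031, 0.0034, 0.0019, -0.0019, 0.0004, -0.0012]
28 40 err 0.0 0.0 q6min 42 step 0 [5, 50, -23, 136, 176, 42, -62]
28 40 err 0.0 0.0 q6min 41 step 1 [1, 62, -21, 124, 175, 41, -61]
row [0.0034, 0.0048, 0.2219, -0.0019, 0.0004, -0.0012]
```

View pics/c2.png

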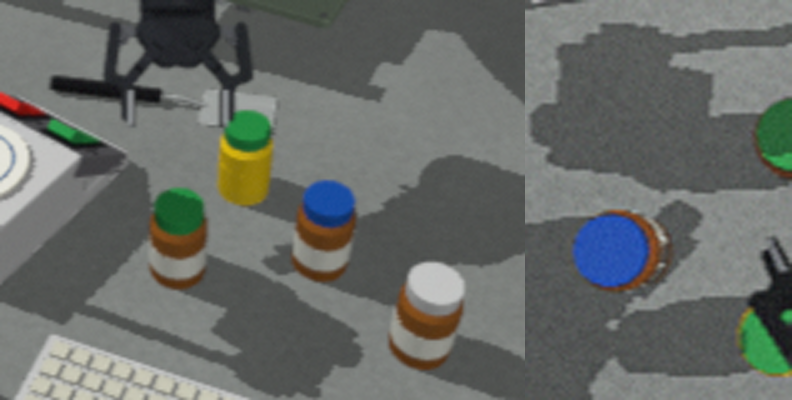

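The scene crop shows the fingers at crop (128,120) and (228,120), lined up behind the amber jar at crop (180,240), with all jars standing. I'll advance along the tool axis.

send_rows([
  [0.003,0.005,0.03,-0.002,0,-0.001,-1],
  [0.003,0.005,0.06,-0.002,0,-0.001,-1],
  [0.003,0.005,0.1,-0.002,0,-0.001,-1],
  [0.003,0.005,0.13,-0.002,0,-0.001,-1],
  [0.003,0.005,0.15,-0.002,0,-0.001,-1],
])

```text
t: 4.6
position: [0.5842, 0.1332, 0.0688]
tcp_rot: [[-0.677, -0.468, 0.568], [-0.357, 0.884, 0.302], [-0.644, 0.002, -0.765]]
contact_force: [-0.3, -0.7, 0.3]
grip_width: 0.0854
finger_force: 0.0
```

send_rows([
  [0,0,0.02,0,0,0,-1],
  [0,0,0.04,0,0,0,-1],
  [0,0,0.06,0,0,0,-1],
  [0,0,0.07,0,0,0,-1],
  [0,0,0.072,0,0,0,-1],
])

```text
t: 5.1
position: [0.6042, 0.1438, 0.0414]
tcp_rot: [[-0.677, -0.468, 0.568], [-0.357, 0.884, 0.302], [-0.643, 0.002, -0.765]]
contact_force: [0.3, 0.0, -0.4]
grip_width: 0.0851
finger_force: 0.0
```

```bash
python3 - <<'E'
from h import *; from station import *
s=state(); show(s); R=tool(28,40)
step(s,JAR+[0,0,.06]+R[:,2]*.022,R)
d=get_image("scene"); T=get_image("top")
for b in blobs(d,(40,90,40),(85,255,255),(320,215,365,260)): print(np.round(b[:6],1))
a=cv2.resize(d["pixels"][150:310,270:480],(525,400),interpolation=cv2.INTER_CUBIC)
b=cv2.resize(T["pixels"][150:270,240:320],(267,400),interpolation=cv2.INTER_CUBIC)
cv2.imwrite("pics/c3.png",np.hstack([a,b])[:,:,::-1])
E
```

```text
t 5.1 p [0.6042 0.1438 0.0414] F [ 0.3  0.  -0.4] w 0.0851 ff 0.0 z [ 0.568  0.302 -0.765] y [-0.468  0.884  0.002] q [  1.  62. -22. 124. 175.  41. -61.]
row [-0.0012, 0.0003, -0.0036, 0.0, 0.0003, -0.0009]
[273.5 341.3 234.2 341.5 233.5  10.1]
```

View pics/c3.png

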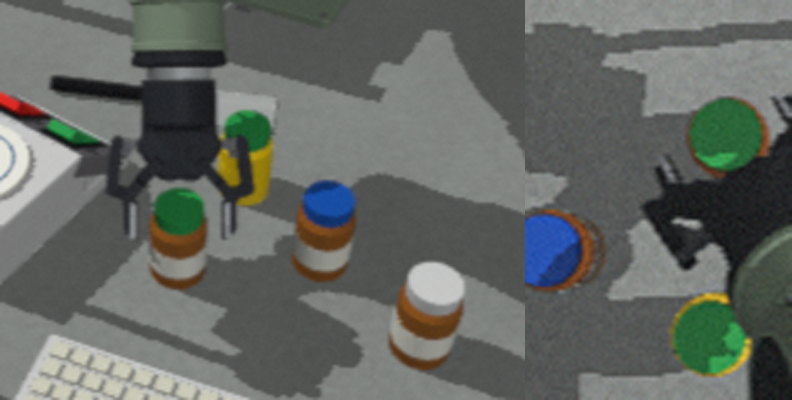

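The fingers straddle the amber jar evenly, with tips at crop (132,235) and (228,235) and the jar undisturbed. I'll close.

send_rows([
  [0,0,0,0,0,0,1],
  [0,0,0,0,0,0,1],
  [0,0,0,0,0,0,1],
  [0,0,0,0,0,0,1],
  [0,0,0,0,0,0,1],
  [0,0,0,0,0,0,1],
  [0,0,0,0,0,0,1],
  [0,0,0,0,0,0,1],
], squeeze=40)

```text
t: 6.0
position: [0.6042, 0.1435, 0.0422]
tcp_rot: [[-0.677, -0.467, 0.569], [-0.357, 0.884, 0.302], [-0.644, 0.001, -0.765]]
contact_force: [-3.5, -1.9, 6.9]
grip_width: 0.0563
finger_force: 43.9
```

```bash
python3 - <<'E'
from h import *; from station import *
s=state(); show(s); step(s,s["position"]+[0,0,.12],s["tcp_rot"])
d=get_image("scene")
for b in blobs(d,(40,90,40),(85,255,255),(320,215,365,260)): print(np.round(b[:6],1))
E
```

```text
t 6.0 p [0.6042 0.1435 0.0422] F [-3.5 -1.9  6.9] w 0.0563 ff 43.9 z [ 0.569  0.302 -0.765] y [-0.467  0.884  0.001] q [  1.  62. -22. 124. 175.  41. -61.]
row [-0.1546, 0.0003, -0.1836, 0.0, 0.0, 0.0]
[277.5 341.8 234.4 341.9 234.   10.1]
```

send_rows([
  [-0.01,0,-0.012,0,0,0,1],
  [-0.03,0,-0.036,0,0,0,1],
  [-0.06,0,-0.071,0,0,0,1],
  [-0.09,0,-0.107,0,0,0,1],
  [-0.12,0,-0.143,0,0,0,1],
  [-0.145,0,-0.172,0,0,0,1],
  [-0.155,0,-0.184,0,0,0,1],
  [-0.155,0,-0.184,0,0,0,1],
])

```text
t: 6.85
position: [0.6043, 0.1435, 0.163]
tcp_rot: [[-0.676, -0.468, 0.569], [-0.357, 0.884, 0.302], [-0.644, 0.001, -0.765]]
contact_force: [-0.8, 1.2, -4.6]
grip_width: 0.0564
finger_force: 43.7
```

```bash
python3 - <<'E'
from h import *; from station import *
s=state(); show(s)
d=get_image("scene"); T=get_image("top")
for z in (.205,.21,.215,.22): print(z,proj(d,[.591,.137,z]))
for b in blobs(d,(40,90,40),(85,255,255),(310,140,390,225)): print(np.round(b[:6],1))
for b in blobs(T,(40,90,40),(85,255,255),(270,150,330,215)): print("T",np.round(b[:6],1),onz(T,b[3:5],.215))
a=cv2.resize(d["pixels"][120:280,250:460],(525,400),interpolation=cv2.INTER_CUBIC)
cv2.imwrite("pics/c4.png",a[:,:,::-1])
E
```

```text
t 6.85 p [0.6043 0.1435 0.163 ] F [-0.8  1.2 -4.6] w 0.0564 ff 43.7 z [ 0.569  0.302 -0.765] y [-0.468  0.884  0.001] q [  2.  46. -22. 122. 172.  25. -62.]
0.205 [342.56405293 198.75864824]
0.21 [342.60714314 197.12273813]
0.215 [342.65054245 195.47509304]
0.22 [342.6942542  193.81558625]
[222.  368.7 201.8 368.7 201.6   9.4]
[325.5 342.5 197.9 342.5 198.   11.2]
T [460.  296.1 184.1 296.  184.2  12.7] [0.59000302 0.13732865 0.215     ]
```

View pics/c4.png

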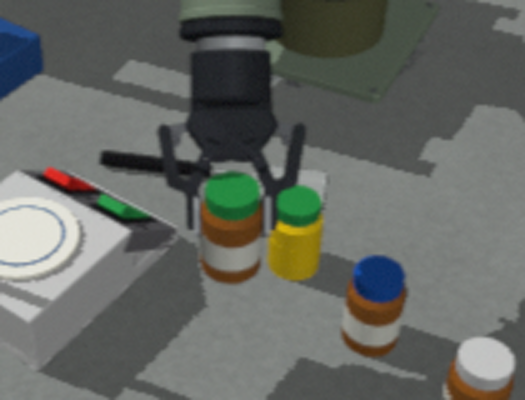

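The jar is held upright at crop (230,230), with its cap where predicted, and the other jars are untouched. Now I'll carry it to above the plate.

```bash
python3 - <<'E'
from ik import *; 
s=state(); R=tool(-9,40); P=PLATE*[1,1,0]+.0151*np.array([np.cos(np.radians(9)),-np.sin(np.radians(9)),0])+[0,0,.155]
print(P); step(s,P,R); path(s["joints"],[(P,-9,40),(P-[0,0,.028],-9,40)])
E
```

```text
[ 0.63811409 -0.09166216  0.155     ]
row [0.1297, -0.4476, -0.0935, 0.1322, -0.0001, 0.1565]
-9 40 err 0.0 0.0 q6min 27 step 2 [10, 46, -11, 120, 158, 28, -70]
-9 40 err 0.0 0.0 q6min 29 step 1 [10, 50, -12, 121, 159, 32, -71]
```

send_rows([
  [0.0065,-0.022,-0.005,0.0066,0,0.0078,1],
  [0.0195,-0.067,-0.014,0.0198,0,0.0235,1],
  [0.036,-0.125,-0.026,0.037,0,0.0438,1],
  [0.0545,-0.188,-0.039,0.0555,0,0.0657,1],
  [0.0727,-0.251,-0.052,0.074,0,0.0876,1],
  [0.091,-0.313,-0.065,0.0925,0,0.1096,1],
  [0.1064,-0.367,-0.077,0.1084,0,0.1283,1],
  [0.1193,-0.412,-0.086,0.1216,0,0.144,1],
  [0.1271,-0.439,-0.092,0.1296,0,0.1534,1],
  [0.1297,-0.4476,-0.0935,0.1322,0,0.1565,1],
])

```text
t: 7.95
position: [0.6384, -0.0931, 0.1556]
tcp_rot: [[-0.756, 0.16, 0.635], [0.122, 0.987, -0.103], [-0.643, -0.0, -0.766]]
contact_force: [0.2, 0.6, -2.9]
grip_width: 0.0567
finger_force: 43.6
```

```bash
python3 - <<'E'
from h import *; from station import *
s=state(); show(s)
R=tool(-9,40); P=PLATE*[1,1,0]+.0151*np.array([np.cos(np.radians(9)),-np.sin(np.radians(9)),0])+[0,0,.134]
step(s,P,R)
d=get_image("scene"); T=get_image("top"); J=s["position"]+[-.0149,.0024,-.0422+.095]
print(proj(d,J))
for b in blobs(d,(40,90,40),(85,255,255),(220,140,300,225)): print(np.round(b[:6],1))
a=cv2.resize(d["pixels"][100:280,170:380],(525,450),interpolation=cv2.INTER_CUBIC)
b=cv2.resize(T["pixels"][120:260,340:440],(275,385),interpolation=cv2.INTER_CUBIC); b=np.vstack([b,np.zeros((65,275,3),np.uint8)])
cv2.imwrite("pics/c5.png",np.hstack([a,b])[:,:,::-1])
E
```

```text
t 7.95 p [ 0.6384 -0.0931  0.1556] F [ 0.2  0.6 -2.9] w 0.0567 ff 43.6 z [ 0.635 -0.103 -0.766] y [ 0.16   0.987 -0.   ] q [ 10.  46. -11. 120. 158.  28. -70.]
row [0.0286, 0.0027, 0.0325, -0.0007, 0.0002, -0.0008]
[252.23224993 176.71693659]
[ 49.  294.1 201.8 294.5 201.5   6.4]
[287.  252.2 178.9 252.3 179.   10.5]
```

View pics/c5.png

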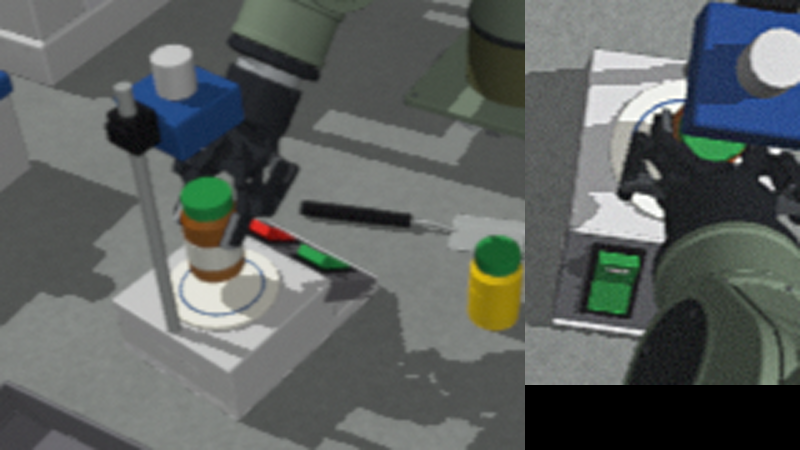

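The jar is upright above the ring (scene crop (213,235), ring centre near (222,285)). I'll lower it.

send_rows([
  [0.006,0.0015,0.007,0,0,0,1],
  [0.014,0.0027,0.016,0,0,0,1],
  [0.022,0.0027,0.025,0,0,0,1],
  [0.027,0.0027,0.031,0,0,0,1],
  [0.0286,0.0027,0.0325,0,0,0,1],
  [0.0286,0.0027,0.0325,0,0,0,1],
])

```text
t: 8.65
position: [0.638, -0.0901, 0.1338]
tcp_rot: [[-0.757, 0.156, 0.635], [0.12, 0.988, -0.1], [-0.643, 0.0, -0.766]]
contact_force: [0.1, -0.7, -3.3]
grip_width: 0.0567
finger_force: 43.6
```

send_rows([
  [0.0015,0,0.0018,0,0,0,1],
  [0.003,0,0.0035,0,0,0,1],
  [0.0045,0,0.0053,0,0,0,1],
  [0.006,0,0.007,0,0,0,1],
  [0.0075,0,0.0088,0,0,0,1],
  [0.0075,0,0.0088,0,0,0,1],
])

```text
t: 9.25
position: [0.638, -0.0901, 0.1282]
tcp_rot: [[-0.756, 0.156, 0.635], [0.12, 0.988, -0.1], [-0.643, 0.0, -0.766]]
contact_force: [-0.4, 0.2, -3.3]
grip_width: 0.0566
finger_force: 43.6
```

send_rows([
  [0.0008,0,0.0009,0,0,0,1],
  [0.0016,0,0.0018,0,0,0,1],
  [0.0024,0,0.0028,0,0,0,1],
  [0.0024,0,0.0028,0,0,0,1],
])

```text
t: 9.65
position: [0.638, -0.0901, 0.1264]
tcp_rot: [[-0.756, 0.156, 0.635], [0.12, 0.988, -0.101], [-0.643, 0.0, -0.766]]
contact_force: [-0.7, 0.2, -2.7]
grip_width: 0.0565
finger_force: 43.6
```

send_rows([
  [0.0008,0,0.0009,0,0,0,1],
  [0.0013,0,0.0015,0,0,0,1],
  [0.0013,0,0.0015,0,0,0,1],
])

```text
t: 9.95
position: [0.6382, -0.0901, 0.1263]
tcp_rot: [[-0.755, 0.156, 0.636], [0.12, 0.988, -0.101], [-0.644, 0.0, -0.765]]
contact_force: [-6.7, 0.9, 10.2]
grip_width: 0.0561
finger_force: 45.4
```

Contact at the expected height, so I'll ease the squeeze and open.

send_rows([
  [0,0,0,0,0,0,1],
  [0,0,0,0,0,0,-0.3],
  [0,0,0,0,0,0,-0.4],
  [0,0,0,0,0,0,-0.5],
  [0,0,0,0,0,0,-0.7],
  [0,0,0,0,0,0,-1],
  [0,0,0,0,0,0,-1],
  [0,0,0,0,0,0,-1],
], squeeze=20)

```text
t: 10.75
position: [0.638, -0.0901, 0.1254]
tcp_rot: [[-0.756, 0.156, 0.635], [0.12, 0.988, -0.101], [-0.643, 0.0, -0.766]]
contact_force: [0.4, 0.6, -0.4]
grip_width: 0.0854
finger_force: 0.0
```

```bash
python3 - <<'E'
from h import *; from station import *
s=state(); show(s)
d=get_image("scene")
print(proj(d,PLATE+[0,0,.095]))
for b in blobs(d,(40,90,40),(85,255,255),(220,140,300,225)): print(np.round(b[:6],1))
E
```

```text
t 10.75 p [ 0.638  -0.0901  0.1254] F [ 0.4  0.6 -0.4] w 0.0854 ff 0.0 z [ 0.635 -0.101 -0.766] y [0.156 0.988 0.   ] q [ 10.  50. -12. 121. 159.  33. -71.]
[254.2701462  186.07303212]
[ 49.5 294.1 201.8 294.5 201.5   6.4]
[283.  254.4 188.5 254.4 188.5  10.7]
```

```bash
cat > t3.py <<'E'
from ik import *
s=state(); show(s); q=s["joints"]; c,sn=np.cos(np.radians(YAW)),np.sin(np.radians(YAW))
X=np.array([c,sn,0]);Y=np.array([-sn,c,0]); BAR=PLATE-.107*X+.040*Y-[0,0,.011]; print("bar",BAR)
if __name__=="__main__":
  R0=s["tcp_rot"]; 
  for t in (35,25,15):
    z=tool(YAW,35)[:,2]
    for psi in (YAW,20):
      print("tilt",t,psi)
      path(q,[(s["position"]-.1*R0[:,2],-9,40),(BAR-.09*z,psi,t),(BAR-.02*z,psi,t),(BAR+.012*z,psi,t)])
E
python3 t3.py
```

```text
t 10.8 p [ 0.6381 -0.0901  0.1255] F [0.8 0.5 0.2] w 0.0856 ff 0.0 z [ 0.635 -0.101 -0.766] y [0.156 0.988 0.   ] q [ 10.  50. -12. 121. 159.  33. -71.]
bar [ 0.52348159 -0.03357534  0.073     ]
tilt 35 -8.7
-9 40 err 0.0 0.0 q6min 30 step 2 [10, 38, -12, 130, 157, 30, -72]
-8.7 35 err 18.1 3.5 q6min 32 step 76 [31, 66, -90, 140, 102, 87, -31]
-8.7 35 err 4.2 0.7 q6min 88 step 2 [31, 80, -90, 140, 114, 98, -28]
-8.7 35 err 0.0 0.0 q6min 98 step 1 [32, 83, -87, 139, 119, 98, -25]
tilt 35 20
-9 40 err 0.0 0.0 q6min 30 step 2 [10, 38, -12, 130, 157, 30, -72]
20 35 err 8.1 1.6 q6min 32 step 70 [47, 68, -90, 140, 111, 64, 6]
20 35 err 0.0 0.0 q6min 65 step 1 [45, 77, -85, 138, 121, 69, 8]
20 35 err 0.0 0.0 q6min 68 step 0 [45, 81, -82, 134, 124, 68, 11]
tilt 25 -8.7
-9 40 err 0.0 0.0 q6min 30 step 2 [10, 38, -12, 130, 157, 30, -72]
-8.7 25 err 0.0 0.0 q6min 25 step 1 [1, 39, -10, 138, 149, 25, -73]
-8.7 25 err 0.0 0.0 q6min 25 step 1 [3, 48, -11, 133, 152, 29, -73]
-8.7 25 err 0.0 0.0 q6min 29 step 0 [4, 52, -11, 130, 153, 29, -73]
tilt 25 20
-9 40 err 0.0 0.0 q6min 30 step 2 [10, 38, -12, 130, 157, 30, -72]
20 25 err 0.0 0.0 q6min 17 step 3 [17, 40, -18, 135, 175, 17, -60]
20 25 err 0.0 0.0 q6min 17 step 1 [16, 49, -17, 130, 176, 20, -59]
20 25 err 0.0 0.0 q6min 20 step 0 [16, 52, -16, 127, 176, 21, -58]
tilt 15 -8.7
-9 40 err 0.0 0.0 q6min 30 step 2 [10, 38, -12, 130, 157, 30, -72]
-8.7 15 err 0.0 0.0 q6min 0 step 4 [-5, 38, 4, 128, 148, 0, -69]
-8.7 15 err 0.0 0.0 q6min 1 step 1 [-2, 46, 0, 123, 148, 5, -69]
-8.7 15 err 0.0 0.0 q6min 5 step 0 [-1, 50, 0, 120, 149, 6, -68]
tilt 15 20
-9 40 err 0.0 0.0 q6min 30 step 2 [10, 38, -12, 130, 157, 30, -72]
20 15 err 2.8 0.8 q6min 0 step 4 [8, 38, -9, 127, 169, 0, -57]
20 15 err 0.0 0.0 q6min 0 step 1 [8, 47, -8, 121, 170, 1, -57]
20 15 err 0.0 0.0 q6min 1 step 0 [8, 50, -8, 118, 170, 2, -56]
```

send_rows([
  [0,0,-0.02,0,0,0,-1],
  [0,0,-0.05,0,0,0,-1],
  [0,0,-0.1,0,0,0,-1],
  [0,0,-0.15,0,0,0,-1],
  [0,0,-0.19,0,0,0,-1],
  [0,0,-0.2,0,0,0,-1],
])

```text
t: 11.4
position: [0.5734, -0.0799, 0.2043]
tcp_rot: [[-0.755, 0.156, 0.637], [0.119, 0.988, -0.101], [-0.645, -0.0, -0.765]]
contact_force: [0.5, 1.1, 0.7]
grip_width: 0.0855
finger_force: 0.0
```

```bash
cat > t4.py <<'E'
from t3 import *
n=tool(YAW,35)[:,2]; up=np.cos(np.radians(35))*X+np.array([0,0,np.sin(np.radians(35))]); R=tool(YAW,25)
B=BAR-.008*up
import sys
for d in map(float,sys.argv[1:]): print(d,B+d*n); step(s,B+d*n,R)
print("depth",(s["position"]-B)@n,"up",(s["position"]-B)@up,"lat",(s["position"]-B)@Y)
E
python3 t4.py -.06 -.02; python3 - <<'E'
from station import *; from h import *
T=get_image("top");d=get_image("scene")
print(proj(T,PLATE+[0,0,.095]))
E
```

```text
t 11.4 p [ 0.5734 -0.0799  0.2043] F [0.5 1.1 0.7] w 0.0855 ff 0.0 z [ 0.637 -0.101 -0.765] y [ 0.156  0.988 -0.   ] q [ 10.  38. -12. 130. 157.  30. -72.]
bar [ 0.52348159 -0.03357534  0.073     ]
-0.06 [ 0.48298516 -0.02737851  0.11756051]
row [0.2609, 0.0754, 0.007, -0.0009, 0.0841, -0.0013]
-0.02 [ 0.50566424 -0.0308489   0.08479443]
row [0.2681, 0.0757, 0.0867, -0.0009, 0.0841, -0.0013]
depth -0.07528925312105253 up 0.12947258964838992 lat -0.038201987343545935
[405.70419867 168.53394103]
```

send_rows([
  [0.08,0.025,0,0,0.028,0,1],
  [0.16,0.05,0.003,0,0.056,0,1],
  [0.22,0.075,0.005,-0.001,0.084,-0.001,1],
  [0.26,0.075,0.007,-0.001,0.084,-0.001,1],
  [0.26,0.075,0.007,-0.001,0.084,-0.001,1],
  [0.26,0.075,0.007,-0.001,0.084,-0.001,1],
  [0.26,0.075,0.007,-0.001,0.084,-0.001,1],
  [0.26,0.075,0.007,-0.001,0.084,-0.001,1],
])

```text
t: 12.3
position: [0.4849, -0.0281, 0.1163]
tcp_rot: [[-0.896, 0.153, 0.418], [0.139, 0.988, -0.064], [-0.422, 0.001, -0.906]]
contact_force: [0.3, 0.0, -0.2]
grip_width: 0.0002
finger_force: 0.0
```

```bash
python3 t4.py -.02 0 .004 .009; python3 - <<'E'
from station import *; from h import *
T=get_image("top");d=get_image("scene")
for D,r,n in((T,(390,200,425,245),"red"),):
    for lo in ((170,120,80),(0,120,80)):
        for b in blobs(D,lo,(180 if lo[0] else 6,255,255),r): print(n,np.round(b[:3],1))
a=cv2.resize(d["pixels"][130:270,200:360],(480,420),interpolation=cv2.INTER_CUBIC)
b=cv2.resize(T["pixels"][120:260,340:440],(300,420),interpolation=cv2.INTER_CUBIC)
cv2.imwrite("pics/c6.png",np.hstack([a,b])[:,:,::-1])
E
```

```text
t 12.3 p [ 0.4849 -0.0281  0.1163] F [ 0.3  0.  -0.2] w 0.0002 ff 0.0 z [ 0.418 -0.064 -0.906] y [0.153 0.988 0.001] q [  3.  44. -12. 137. 151.  29. -74.]
bar [ 0.52348159 -0.03357534  0.073     ]
-0.02 [ 0.50566424 -0.0308489   0.08479443]
row [-0.0114, 0.0008, 0.0747, 0.0001, -0.0001, -0.0006]
0.0 [ 0.51700377 -0.03258409  0.06841139]
row [-0.0183, 0.0008, 0.1141, 0.0001, -0.0001, -0.0006]
0.004 [ 0.51927168 -0.03293113  0.06513478]
row [-0.0197, 0.0008, 0.122, 0.0001, -0.0001, -0.0006]
0.009 [ 0.52210656 -0.03336493  0.06103902]
row [-0.0214, 0.0008, 0.1319, 0.0001, -0.0001, -0.0006]
depth -0.05779162941254643 up 0.0009107616758759529 lat -0.0004060912366454936
red [285.  405.1 226.9]
```

View pics/c6.png

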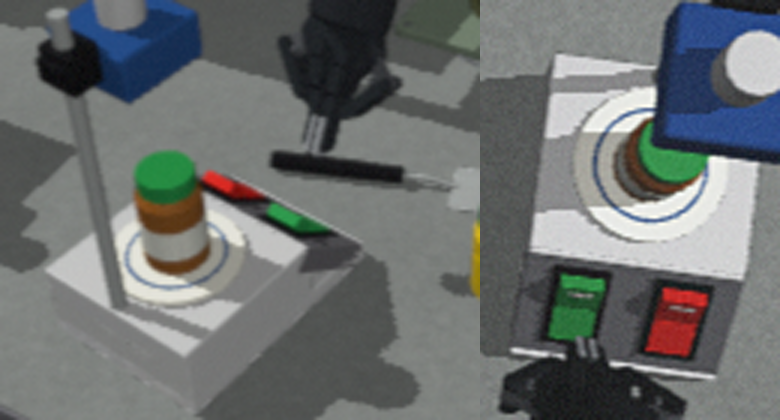

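The jar stands upright inside the ring (scene crop (172,215)), and the shut fingertips at top crop (587,345) line up with the green rocker at (580,305). I'll advance in steps.

send_rows([
  [-0.004,0.001,0.025,0,0,0,1],
  [-0.008,0.001,0.05,0,0,0,1],
  [-0.0114,0.001,0.075,0,0,0,1],
  [-0.0145,0.001,0.093,0,0,0,1],
  [-0.0165,0.001,0.104,0,0,0,1],
  [-0.0175,0.001,0.11,0,0,0,1],
])

```text
t: 13.0
position: [0.5152, -0.0321, 0.0689]
tcp_rot: [[-0.897, 0.152, 0.416], [0.139, 0.988, -0.063], [-0.421, 0.001, -0.907]]
contact_force: [0.0, -0.1, -0.5]
grip_width: -0.0001
finger_force: 0.0
```

send_rows([
  [-0.0007,0,0.004,0,0,0,1],
  [-0.0014,0,0.008,0,0,0,1],
  [-0.002,0,0.012,0,0,0,1],
  [-0.002,0,0.012,0,0,0,1],
])

```text
t: 13.4
position: [0.5186, -0.0325, 0.0647]
tcp_rot: [[-0.896, 0.152, 0.417], [0.138, 0.988, -0.063], [-0.422, 0.001, -0.907]]
contact_force: [0.3, -0.1, 0.4]
grip_width: 0.0001
finger_force: 0.0
```

```bash
python3 t4.py .007 .010
```

```text
t 13.4 p [ 0.5186 -0.0325  0.0647] F [ 0.3 -0.1  0.4] w 0.0001 ff 0.0 z [ 0.417 -0.063 -0.907] y [0.152 0.988 0.001] q [  4.  52. -12. 132. 153.  31. -73.]
bar [ 0.52348159 -0.03357534  0.073     ]
0.007 [ 0.52097261 -0.03319141  0.06267732]
row [-0.0027, -0.0007, 0.0058, 0.0002, -0.0004, -0.0004]
0.01 [ 0.52267354 -0.03345169  0.06021987]
row [-0.0037, -0.0007, 0.0117, 0.0002, -0.0004, -0.0004]
depth 0.003927772076263617 up -0.0008029878948009435 lat 0.00034640467795797565
```

```bash
sed -i 's/B=BAR-.008\*up/B=BAR-.001*up/' t4.py; python3 t4.py -.012 0 .005 .009
```

```text
t 13.4 p [ 0.5186 -0.0325  0.0647] F [ 0.3 -0.1  0.4] w 0.0001 ff 0.0 z [ 0.417 -0.063 -0.907] y [0.152 0.988 0.001] q [  4.  52. -12. 132. 153.  31. -73.]
bar [ 0.52348159 -0.03357534  0.073     ]
-0.012 [ 0.51586814 -0.03241032  0.08225625]
row [-0.0098, -0.0007, -0.0341, 0.0002, -0.0004, -0.0004]
0.0 [ 0.52267186 -0.03345143  0.07242642]
row [-0.014, -0.0007, -0.0105, 0.0002, -0.0004, -0.0004]
0.005 [ 0.52550674 -0.03388523  0.06833066]
row [-0.0157, -0.0007, -0.0006, 0.0002, -0.0004, -0.0004]
0.009 [ 0.52777465 -0.03423227  0.06505406]
row [-0.0171, -0.0007, 0.0073, 0.0002, -0.0004, -0.0004]
depth 0.003927772076263626 up -0.00780298789480094 lat 0.00034640467795798074
```

send_rows([
  [-0.003,0,-0.03,0,0,0,1],
  [-0.01,0,-0.034,0,0,0,1],
  [-0.01,0,-0.034,0,0,0,1],
  [-0.012,0,-0.022,0,0,0,1],
  [-0.014,0,-0.01,0,0,0,1],
  [-0.0147,0,-0.006,0,0,0,1],
  [-0.0147,0,-0.006,0,0,0,1],
])

```text
t: 14.1
position: [0.5238, -0.0334, 0.0696]
tcp_rot: [[-0.897, 0.152, 0.416], [0.139, 0.988, -0.063], [-0.42, 0.001, -0.907]]
contact_force: [-0.3, -0.1, -0.6]
grip_width: -0.0
finger_force: 0.0
```

send_rows([
  [-0.0005,0,0.003,0,0,0,1],
  [-0.001,0,0.006,0,0,0,1],
  [-0.001,0,0.006,0,0,0,1],
])

```text
t: 14.4
position: [0.5256, -0.0336, 0.0677]
tcp_rot: [[-0.896, 0.152, 0.416], [0.138, 0.988, -0.063], [-0.421, 0.001, -0.907]]
contact_force: [1.1, 0.8, 0.3]
grip_width: -0.0002
finger_force: 0.0
```

```bash
python3 t4.py .008 .011
```

```text
t 14.4 p [ 0.5256 -0.0336  0.0677] F [1.1 0.8 0.3] w -0.0002 ff 0.0 z [ 0.416 -0.063 -0.907] y [0.152 0.988 0.001] q [  4.  51. -12. 131. 152.  29. -73.]
bar [ 0.52348159 -0.03357534  0.073     ]
0.008 [ 0.52720767 -0.03414551  0.06587321]
row [-0.0015, -0.0006, 0.0048, 0.0002, -0.0005, -0.0004]
0.011 [ 0.5289086  -0.03440579  0.06341575]
row [-0.0025, -0.0006, 0.0107, 0.0002, -0.0005, -0.0004]
depth 0.005527126779019867 up -0.00031825110019169676 lat 0.00030785804977235366
```

send_rows([
  [-0.0005,0,0.002,0,0,0,1],
  [-0.001,0,0.004,0,0,0,1],
  [-0.0016,0,0.006,0,0,0,1],
  [-0.0016,0,0.006,0,0,0,1],
])

```text
t: 14.8
position: [0.5276, -0.0339, 0.0654]
tcp_rot: [[-0.896, 0.152, 0.416], [0.138, 0.988, -0.063], [-0.421, 0.001, -0.907]]
contact_force: [0.1, 0.2, 0.2]
grip_width: -0.0003
finger_force: 0.0
```

```bash
python3 t4.py -.05; python3 - <<'E'
from station import *; from h import *
T=get_image("top");d=get_image("scene")
a=cv2.resize(d["pixels"][170:230,250:350],(500,300),interpolation=cv2.INTER_CUBIC)
b=cv2.resize(T["pixels"][200:260,345:425],(300,225),interpolation=cv2.INTER_CUBIC);b=np.vstack([b,np.zeros((75,300,3),np.uint8)])
cv2.imwrite("pics/c7.png",np.hstack([a,b])[:,:,::-1])
E
```

```text
t 14.8 p [ 0.5276 -0.0339  0.0654] F [0.1 0.2 0.2] w -0.0003 ff 0.0 z [ 0.416 -0.063 -0.907] y [0.152 0.988 0.001] q [  4.  52. -12. 130. 152.  29. -73.]
bar [ 0.52348159 -0.03357534  0.073     ]
-0.05 [ 0.49432302 -0.02911345  0.11338403]
row [0.0205, -0.0005, -0.1154, 0.0002, -0.0005, -0.0004]
depth 0.00858156565207069 up -3.4662486274452536e-05 lat 0.00028964581905362196
```

View pics/c7.png

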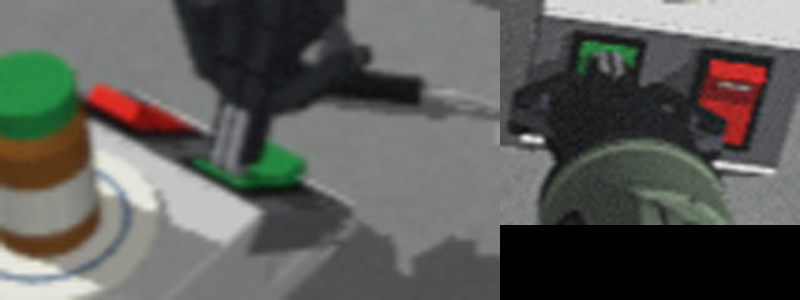

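The green rocker at crop (250,165) now lies along the panel, while the red one still stands proud, so it has snapped over. I'll retreat and verify.

send_rows([
  [0.004,0,-0.02,0,0,0,1],
  [0.01,0,-0.06,0,0,0,1],
  [0.02,0,-0.115,0,0,0,1],
  [0.02,0,-0.16,0,0,0,1],
  [0.02,0,-0.18,0,0,0,1],
  [0.02,0,-0.18,0,0,0,1],
])

```text
t: 15.5
position: [0.4811, -0.0267, 0.1441]
tcp_rot: [[-0.896, 0.152, 0.418], [0.138, 0.988, -0.063], [-0.423, 0.001, -0.906]]
contact_force: [1.0, 0.4, 0.7]
grip_width: -0.0
finger_force: 0.0
```

```bash
python3 - <<'E'
from station import *; from h import *
s=state();show(s)
T=get_image("top");d=get_image("scene")
for b in blobs(d,(40,90,40),(85,255,255),(220,140,320,225)): print(np.round(b[:6],1))
a=cv2.resize(d["pixels"][150:290,200:480],(780,390),interpolation=cv2.INTER_CUBIC)
b=cv2.resize(T["pixels"][120:260,170:450],(400,200),interpolation=cv2.INTER_CUBIC)
c=cv2.resize(T["pixels"][200:250,345:425],(380,200),interpolation=cv2.INTER_CUBIC)
cv2.imwrite("pics/c8.png",np.vstack([a,np.hstack([b,c])])[:,:,::-1])
E
```

```text
t 15.5 p [ 0.4811 -0.0267  0.1441] F [1.  0.4 0.7] w -0.0 ff 0.0 z [ 0.418 -0.063 -0.906] y [0.152 0.988 0.001] q [  2.  40. -10. 137. 149.  24. -72.]
[111.  301.5 203.  299.  203.   11. ]
[270.5 254.8 188.6 254.8 188.2  10.3]
```

View pics/c8.png

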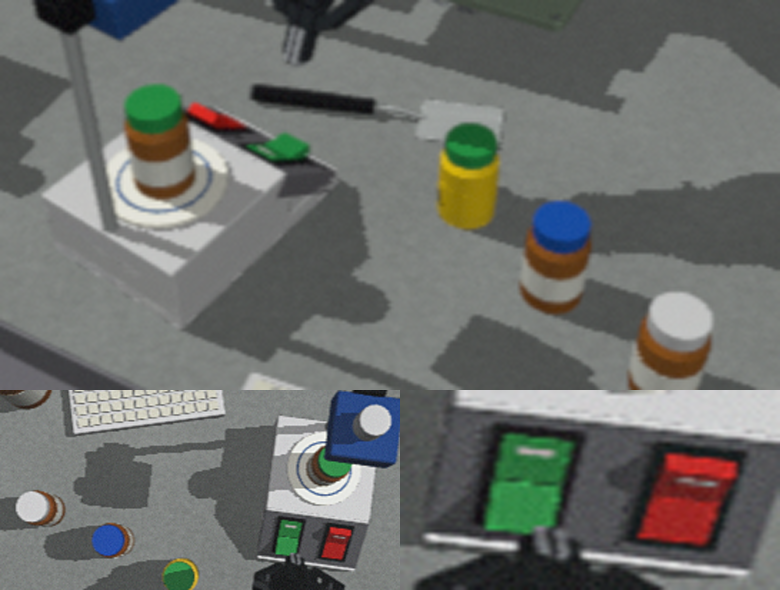

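The final picture shows the green rocker flipped: its lower half now stands out at crop (525,505) and the bar half is flat. The red rocker is unchanged. The jar is upright in the ring at crop (158,140), the other jars are standing, and the robot is clear.

```bash
python3 -c "
from station import *
print(hand_in())"
```

```text
the job is handed in; nothing more can be done
None
```

The green-capped jar stands upright inside the blue ring, the green stirrer switch is pressed to ON, the red heater switch is still off and the other jars are untouched; I handed the job in at about 15.5 s of the 43 s limit, and no verdict came back.

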